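Load the dip carriers from keepered hooks into their pots

TASK

Load the cleaning pots: for every dip carrier hanging on the rack, press the orange pad of its hook down until the sprung keeper snaps open, lift the carrier off without wrenching it against the rack, and lower it into the pot with the band of its own colour. Press each lid down until it is fully home on the rim, then let go; leave all pots standing upright on the bench and do not disturb the other things lying there.

Things in the scene. Friction and masses are not known exactly. Their poses are not given: they have to be found in the camera images.
- rack: Fixed rack: grey base plate, two columns, aluminium beam 444 mm long along its y axis with four twin-armed steel hooks at y = +168, +56, -56, -168 mm pointing to its -x side (to the robot). Origin on the bench below the rack's middle, in line with the seats (x = 0). The beam is 54 to 78 mm behind the seats (+x), its top 182 mm above the bench. Once the keeper is open a hung carrier lifts straight up; its lid passes between the two arms (clear after 65 mm).
- keeper_1 (a joint): Keeper of the hook at rack y = 168 mm: dark steel fork over both ends of the hung bar, hinged 170 mm above the bench under the seats. 0 rad = shut (carrier locked; lifting cannot turn it), 0.85 = open, prongs swung forward. Over-centre spring: pressed less than half way (0.43) it springs back shut, farther it snaps open and stays. Its pad needs about 4 N at first, then less.
- pad_1 (a point): Top centre of the orange thumb pad (24 x 28 x 5 mm) of keeper_1, 57 mm in front (rack -x) of the hook's seats. Shut: 198 mm above the bench, sloping 24 degrees (front edge higher). Press it straight down: after about 27 mm it snaps over by itself, fully open it is about 52 mm lower; it drifts up to 7 mm along x.
- keeper_2 (a joint): Keeper of the hook at rack y = 56 mm: dark steel fork over both ends of the hung bar, hinged 170 mm above the bench under the seats. 0 rad = shut (carrier locked; lifting cannot turn it), 0.85 = open, prongs swung forward. Over-centre spring: pressed less than half way (0.43) it springs back shut, farther it snaps open and stays. Its pad needs about 4 N at first, then less.
- pad_2 (a point): Top centre of the orange thumb pad (24 x 28 x 5 mm) of keeper_2, 57 mm in front (rack -x) of the hook's seats. Shut: 198 mm above the bench, sloping 24 degrees (front edge higher). Press it straight down: after about 27 mm it snaps over by itself, fully open it is about 52 mm lower; it drifts up to 7 mm along x.
- keeper_3 (a joint): Keeper of the hook at rack y = -56 mm: dark steel fork over both ends of the hung bar, hinged 170 mm above the bench under the seats. 0 rad = shut (carrier locked; lifting cannot turn it), 0.85 = open, prongs swung forward. Over-centre spring: pressed less than half way (0.43) it springs back shut, farther it snaps open and stays. Its pad needs about 4 N at first, then less.
- pad_3 (a point): Top centre of the orange thumb pad (24 x 28 x 5 mm) of keeper_3, 57 mm in front (rack -x) of the hook's seats. Shut: 198 mm above the bench, sloping 24 degrees (front edge higher). Press it straight down: after about 27 mm it snaps over by itself, fully open it is about 52 mm lower; it drifts up to 7 mm along x.
- keeper_4 (a joint): Keeper of the hook at rack y = -168 mm: dark steel fork over both ends of the hung bar, hinged 170 mm above the bench under the seats. 0 rad = shut (carrier locked; lifting cannot turn it), 0.85 = open, prongs swung forward. Over-centre spring: pressed less than half way (0.43) it springs back shut, farther it snaps open and stays. Its pad needs about 4 N at first, then less.
- pad_4 (a point): Top centre of the orange thumb pad (24 x 28 x 5 mm) of keeper_4, 57 mm in front (rack -x) of the hook's seats. Shut: 198 mm above the bench, sloping 24 degrees (front edge higher). Press it straight down: after about 27 mm it snaps over by itself, fully open it is about 52 mm lower; it drifts up to 7 mm along x.
- carrier_blue: Loose blue dip carrier, about 120 g, may be absent: round blue lid 66 mm across, 6 mm thick; under it a plug 45 mm across, 9 mm deep, and a tapered basket to z = -28 mm; above it a wire frame in its y-z plane (legs at y = +-25 mm, hanging bar 111 mm long at z = 30, top bar at z = 50). Origin: centre of the lid's underside, z up. Hung: origin 154 mm above the bench, its y along the rack's y.
- grip_blue (a point): Top centre of carrier_blue's upright blue grip block: 12 mm (carrier x) by 24 mm (y), from z = 50 to 82 mm of the carrier; this point is 82 mm above the lid's underside. Grip it across the 12 mm with the fingertips no lower than 31 mm below this point, clear of the hook. Press here, straight down, to seat the lid.
- pot_blue: Loose white pot with a blue band, 0.5 kg: 66 mm across on a blue foot 90 mm across, rim at 55 mm, mouth 54 mm across, inside deep enough for the basket. A black seal ring stands 10 mm above the rim: a lid set in loosely lies 65 mm high (underside); the ring yields to about 7 N and stays down, the lid is then home on the rim, 55 mm. Any yaw of carrier will do. Origin: centre of its underside, z up.
- carrier_yellow: Loose yellow dip carrier, about 120 g, may be absent: round yellow lid 66 mm across, 6 mm thick; under it a plug 45 mm across, 9 mm deep, and a tapered basket to z = -28 mm; above it a wire frame in its y-z plane (legs at y = +-25 mm, hanging bar 111 mm long at z = 30, top bar at z = 50). Origin: centre of the lid's underside, z up. Hung: origin 154 mm above the bench, its y along the rack's y.
- grip_yellow (a point): Top centre of carrier_yellow's upright yellow grip block: 12 mm (carrier x) by 24 mm (y), from z = 50 to 82 mm of the carrier; this point is 82 mm above the lid's underside. Grip it across the 12 mm with the fingertips no lower than 31 mm below this point, clear of the hook. Press here, straight down, to seat the lid.
- pot_yellow: Loose white pot with a yellow band, 0.5 kg: 66 mm across on a yellow foot 90 mm across, rim at 55 mm, mouth 54 mm across, inside deep enough for the basket. A black seal ring stands 10 mm above the rim: a lid set in loosely lies 65 mm high (underside); the ring yields to about 7 N and stays down, the lid is then home on the rim, 55 mm. Any yaw of carrier will do. Origin: centre of its underside, z up.
- carrier_red: Loose red dip carrier, about 120 g, may be absent: round red lid 66 mm across, 6 mm thick; under it a plug 45 mm across, 9 mm deep, and a tapered basket to z = -28 mm; above it a wire frame in its y-z plane (legs at y = +-25 mm, hanging bar 111 mm long at z = 30, top bar at z = 50). Origin: centre of the lid's underside, z up. Hung: origin 154 mm above the bench, its y along the rack's y.
- grip_red (a point): Top centre of carrier_red's upright red grip block: 12 mm (carrier x) by 24 mm (y), from z = 50 to 82 mm of the carrier; this point is 82 mm above the lid's underside. Grip it across the 12 mm with the fingertips no lower than 31 mm below this point, clear of the hook. Press here, straight down, to seat the lid.
- pot_red: Loose white pot with a red band, 0.5 kg: 66 mm across on a red foot 90 mm across, rim at 55 mm, mouth 54 mm across, inside deep enough for the basket. A black seal ring stands 10 mm above the rim: a lid set in loosely lies 65 mm high (underside); the ring yields to about 7 N and stays down, the lid is then home on the rim, 55 mm. Any yaw of carrier will do. Origin: centre of its underside, z up.
- carrier_green: Loose green dip carrier, about 120 g, may be absent: round green lid 66 mm across, 6 mm thick; under it a plug 45 mm across, 9 mm deep, and a tapered basket to z = -28 mm; above it a wire frame in its y-z plane (legs at y = +-25 mm, hanging bar 111 mm long at z = 30, top bar at z = 50). Origin: centre of the lid's underside, z up. Hung: origin 154 mm above the bench, its y along the rack's y.
- grip_green (a point): Top centre of carrier_green's upright green grip block: 12 mm (carrier x) by 24 mm (y), from z = 50 to 82 mm of the carrier; this point is 82 mm above the lid's underside. Grip it across the 12 mm with the fingertips no lower than 31 mm below this point, clear of the hook. Press here, straight down, to seat the lid.
- pot_green: Loose white pot with a green band, 0.5 kg: 66 mm across on a green foot 90 mm across, rim at 55 mm, mouth 54 mm across, inside deep enough for the basket. A black seal ring stands 10 mm above the rim: a lid set in loosely lies 65 mm high (underside); the ring yields to about 7 N and stays down, the lid is then home on the rim, 55 mm. Any yaw of carrier will do. Origin: centre of its underside, z up.
- test_block: Bystander: grey ground setting block, 40 x 50 x 25 mm, origin under its centre.
- ring_gauge: Bystander: steel setting ring, 52 mm across, 16 mm high, origin under its centre.
- putty_tub: Bystander: cream tub with a blue lid, 67 mm across, 48 mm high, origin under its centre.

How it is judged (in metres and radians):
On the way:
1. a keeper has been pressed open (value of joint any of keeper_1, keeper_2, keeper_3, keeper_4 above 0.7 rad), for 0.2 s.
At the end, for the whole second after the job is handed in: Every carrier that was there sits in the pot of its colour, centred within 7 mm, its lid's underside less than 58 mm above the pot's underside (home is 55 mm) and square to the pot within 0.07 rad; all four pots stand upright on the bench; everything is at rest (horizontal distance between carrier_blue and pot_blue below 0.007 m and z of carrier_blue in the frame of pot_blue between 0.05 and 0.058 m and angle between the z axis of carrier_blue and the z axis of pot_blue, either way round below 0.07 rad and linear speed of each of carrier_blue, pot_blue, carrier_yellow, pot_yellow, carrier_red, pot_red, carrier_green, pot_green below 0.03 m/s and angle between each of pot_blue, pot_yellow, pot_red, pot_green's own z axis and vertical below 0.07 rad and height (world z) of each of pot_blue, pot_yellow, pot_red, pot_green below 0.01 m and horizontal distance between carrier_yellow and pot_yellow below 0.007 m and z of carrier_yellow in the frame of pot_yellow between 0.05 and 0.058 m and angle between the z axis of carrier_yellow and the z axis of pot_yellow, either way round below 0.07 rad and horizontal distance between carrier_red and pot_red below 0.007 m and z of carrier_red in the frame of pot_red between 0.05 and 0.058 m and angle between the z axis of carrier_red and the z axis of pot_red, either way round below 0.07 rad and horizontal distance between carrier_green and pot_green below 0.007 m and z of carrier_green in the frame of pot_green between 0.05 and 0.058 m and angle between the z axis of carrier_green and the z axis of pot_green, either way round below 0.07 rad); the robot touches nothing.
It fails at once if a carrier was wrenched against the rack or a shut keeper (more than 25 N) (contact force between any of carrier_blue, carrier_yellow, carrier_red, carrier_green and rack above 25 N).
It fails at once if a bystander was moved more than 50 mm (distance of any of test_block, ring_gauge, putty_tub from where it was at the start of the episode above 0.05 m).
Of carrier_blue, carrier_yellow, carrier_red, carrier_green only 3 to 4 are there at a start; the rules pass over those that are not, and their reading is None.
At some moment in a run one of pot_blue, pot_yellow, pot_red, pot_green may be knocked a few centimetres aside while the robot is not near it.
It also fails if it takes over 210 s, if anything falls off the work surface, if the arm or the gripper's body presses on something with over 40 N, if the wrist force passes 120 N, or if a joint passes its speed limit or range.

ROBOT

A 6-joint arm with a two-finger parallel gripper is mounted at the origin on a cart in front of the work surface, level with it; the furniture and walls round the work are solid. World frame = base frame: x ahead of the robot, y to its left, z up, the work surface at z = 0. Lengths are in m, angles in degrees, forces in N, time in s.
With the tool pointing down it reaches from about 0.4 to 0.825 m from the base axis. Payload 7 kg.
Tool frame: the origin (TCP) lies at the centre of the arm's flange, where the gripper is bolted on; the fingertips stand 178 mm ahead of it and the grasp point (between the pads) lies 159 mm ahead of it (ctrl.hold_point_z is the distance from the TCP to the grasp point, in m); z points along the fingers, y is the line along which they close (so a half turn about z gives the same grasp; the last joint's range is limited). The gripper opens to 88 mm and grips with 3 to 60 N. Pads are 19 mm wide; open, the fingers measure 130 mm over their backs; the gripper's body (78 mm by 193 mm) begins 47 mm behind the grasp point.
Start: joints at [-57.691, 20.546, 0.682, 0, -70.136, -16.507], TCP at [0.184, -0.649, 0.405] pointing down, gripper open.
Joint ranges: [-176.03, 176.03], [-82.01, 121.73], [-58.28, 71.71], [-173.87, 95.51], [-174.79, -0.11], [-173.66, 173.66]. Speed limits (degrees/s): [136.94, 136.94, 172.46, 180, 180, 180].

INTERFACE

Orientations are given as [roll, pitch, yaw] about the fixed x, y, z axes, in that order (R = Rz(yaw) Ry(pitch) Rx(roll)).
In Python, from plant import ctrl gives the robot as it stands.
- The arm moves only by the shell command python3 -m inch 'ROWS'. ROWS is JSON, one flat list of numbers, 7 for each row, row after row: the closure, from 0 (fully open) to 1 (shut), then the shift along the tool's x, y, z in mm, then the turn, a rotation vector about the tool's x, y, z in degrees. In form: [hand, x, y, z, wx, wy, wz, hand, x, y, z, wx, wy, wz, ...]. A call has 1 to 5 rows; each row is the pose to reach, as a shift and turn from the pose commanded when the call began, along the tool's axes at that moment; what a row does not reach only later rows make up. A row lasts 1/10 s, in which the tool goes at most 50 mm and 8.59 degrees, less where a joint would pass 70% of its speed; a pose out of reach is approached as far as the arm can. A call with a gripper value outside its range is refused whole. The fingers move at their own pace and stop on an object; the grip force is fixed at half the most. Time passes only in rows, so rows that repeat a pose let the fingers close. It gives the time, the measured TCP pose, the force, the opening and the grip force at its end, in the units of the state.
- ctrl.get_obs(): the state, without advancing time (a new reading comes with each control period).
- ctrl.snapshot(name): name is "scene" or "top" or "wrist"; returns a dict with "frame" (384x512x3 uint8, red, green, blue), "K" (3x3 intrinsics, pixels), "R" (3x3) and "t" (3): a world point X has camera coordinates R X + t. Camera axes: x right, y down, z forward; pixel columns grow to the right and rows downward; lengths in m; the calibration is good to about 2 mm. A picture is of the moment at which its call begins. There is no depth.
- ctrl.close_job(): hands the job in; it is judged then, once.
Trained networks look in a picture, given as the dict that the camera call returned (one of the last four; its "shot" number tells which), for a name from the list of things; names that differ only in an ending like _2 or _b are one class to them, and where a whole thing is asked for, a point or a joint stands for the part that bears it (a point fixed in the world has none). Each returns a list of dicts, best first, with "p" (0 to 1); they miss things now and then, are a little off and sometimes report something else, mostly with a low value. They report only what shows in the picture. A call takes as long as a camera call.
- ctrl.recognise(picture, thing): "location" ([x, y, z] in m, in world coordinates, good to about 4 mm: the middle of the surface that is visible of it).
- ctrl.trace(picture, thing): "pixels" (384x512 bool, what is visible of it).
- ctrl.mark_of(picture, thing): "location" ([x, y, z] in m, in world coordinates, good to about 4 mm: a listed point, or the origin of a listed thing).
The state is a dict: "clock": time; "joint_pos": joint angles; "qvel": joint speeds; "tau": joint torques, N m; "tool_pos": TCP position; "orientation": TCP orientation; "force": force on the tool from outside, world axes, zero at the start; "moment": the same for the moment, N m; "opening": finger opening in m; "gripper_force": force on a finger pad.
Only numpy, scipy, OpenCV 4.12 (cv2) and the standard library are available. Lean on these libraries where they do the work, as an engineer would, in place of code of your own. Each camera call takes 0.05 s, during which the arm holds its last target. There are 200 camera calls.

## Working session

There is one attempt and no reset: what is moved stays moved. The work goes in short steps, Python scripts to look and compute and a shell command to move; the robot and the scene stay as the last step left them, time stands still between calls to the robot, and variables do not carry over. Pictures are saved under pics/ and viewed, at most 14 in all, crops included, and the job is handed in when it is done.

```bash
ls; mkdir -p pics; cat > h.py <<'E'
import numpy as np, cv2
from scipy.spatial.transform import Rotation as Ro
from plant import ctrl
def save(s,n): cv2.imwrite('pics/'+n+'.png', s['frame'][:,:,::-1])
def pose():
    o=ctrl.get_obs(); return np.array(o['tool_pos']), Ro.from_euler('xyz',o['orientation'],degrees=True), o
E
python3 - <<'E'
from h import *
s=ctrl.snapshot('scene');t=ctrl.snapshot('top')
save(s,'s0');save(t,'t0')
print({k:np.round(v,3) for k,v in ctrl.get_obs().items()})
f=lambda l:[(round(d['p'],2),np.round(d['location'],3).tolist()) for d in l[:4]]
for n in ['rack','pad_1']+[a+c for a in('pot_','grip_')for c in('blue','yellow','red','green')]+['test_block','ring_gauge','putty_tub']:
    print(n,'S',f(ctrl.mark_of(s,n)),'T',f(ctrl.mark_of(t,n)))
E
```

```text
pics
{'clock': np.float64(0.1), 'joint_pos': array([-5.7690e+01,  2.0588e+01,  6.3800e-01, -1.7000e-02, -7.0137e+01,
       -1.6506e+01]), 'qvel': array([ 0.044, -0.06 ,  0.158,  0.075,  0.008, -0.018]), 'tau': array([-1.0000e-03, -5.8416e+01,  2.9375e+01,  7.0150e+00,  1.0000e-02,
       -0.0000e+00]), 'tool_pos': array([ 0.184, -0.649,  0.404]), 'orientation': array([ 1.79912e+02, -9.00000e-03, -1.64202e+02]), 'force': array([ 0.16 , -0.824, -0.013]), 'moment': array([ 0.028, -0.035,  0.023]), 'gripper_force': np.float64(0.0), 'opening': np.float64(0.088)}
rack S [(0.59, [0.65, -0.08, -0.003])] T [(0.63, [0.648, -0.08, -0.005]), (0.43, [0.652, -0.024, 0.152])]
pad_1 S [(0.61, [0.601, 0.092, 0.198]), (0.61, [0.598, -0.018, 0.196]), (0.56, [0.583, -0.245, 0.196]), (0.55, [0.591, -0.134, 0.194])] T [(0.77, [0.601, 0.089, 0.197]), (0.73, [0.593, -0.02, 0.199]), (0.7, [0.589, -0.133, 0.199]), (0.61, [0.583, -0.249, 0.2])]
pot_blue S [(0.83, [0.453, -0.099, -0.0])] T []
pot_yellow S [(0.87, [0.465, 0.128, -0.002])] T [(0.8, [0.467, 0.126, -0.0])]
pot_red S [(0.72, [0.466, -0.246, 0.002])
[... 221 characters left out ...]
, (0.28, [0.565, 0.386, -0.002])] T [(0.81, [0.641, -0.246, 0.237]), (0.27, [0.595, -0.019, 0.199])]
grip_yellow S [(0.79, [0.658, 0.086, 0.238])] T [(0.77, [0.661, 0.087, 0.24]), (0.71, [0.466, 0.124, -0.005])]
grip_red S [(0.89, [0.651, -0.023, 0.237]), (0.71, [0.603, 0.094, 0.2])] T [(0.77, [0.653, -0.023, 0.236]), (0.56, [0.465, 0.124, -0.0])]
grip_green S [(0.51, [0.641, -0.246, 0.234])] T [(0.8, [0.647, -0.137, 0.24])]
test_block S [(0.59, [0.565, 0.384, -0.002])] T [(0.49, [0.563, 0.388, -0.004])]
ring_gauge S [(0.75, [0.622, 0.308, -0.003])] T [(0.61, [0.624, 0.304, 0.004]), (0.25, [0.653, -0.082, -0.003])]
putty_tub S [(0.9, [0.639, 0.395, -0.004])] T [(0.86, [0.635, 0.394, 0.002])]
```

```bash
python3 -c "
import cv2,numpy as np
a=cv2.imread('pics/s0.png');b=cv2.imread('pics/t0.png')
cv2.imwrite('pics/s0b.png',cv2.resize(a,(800,600)));cv2.imwrite('pics/t0b.png',cv2.resize(b,(800,600)))"
```

```text
(no output)
```

View pics/s0b.png

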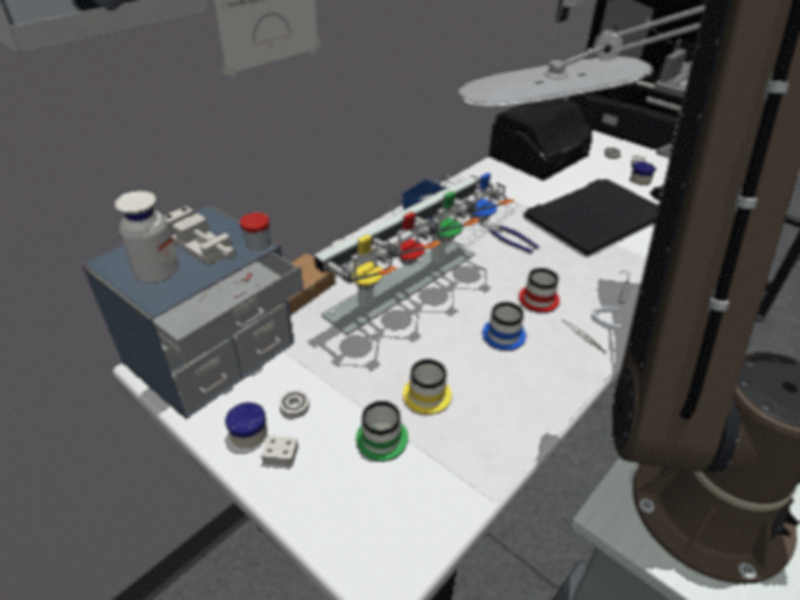

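View pics/t0b.png

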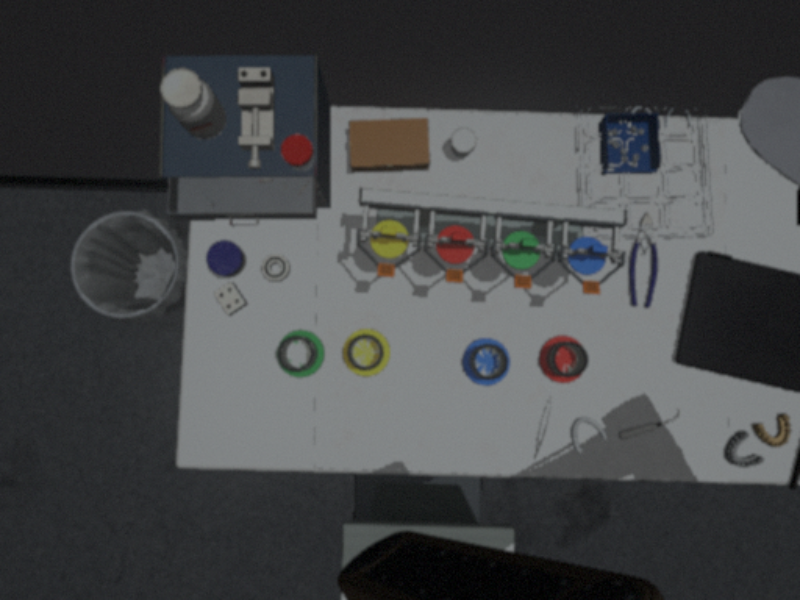

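All four carriers are hanging: yellow, red, green and blue from +y to −y. The rack is at about (0.650, −0.080), yawed −2.9°. Marks from both cameras agree with the given heights of 0.198 and 0.236. I'll move above the blue pad first, with the fingers lined up along the rack's y.

```bash
cat >> h.py <<'E'
import sys
YAW=-2.9; O=np.array([.650,-.0798])
RX=np.array([np.cos(np.radians(YAW)),np.sin(np.radians(YAW))]); RY=np.array([-RX[1],RX[0]])
def rack(x,y): return O+x*RX+y*RY
def to(xy,tipz,yaw):
    """print shift (mm, tool axes) and turn (deg) to fingertip target"""
    p,R,o=pose(); d=np.r_[xy,tipz+.178]-p
    w=(R.inv()*Ro.from_euler('xyz',[180,0,yaw],degrees=True)).as_rotvec(degrees=True)
    print('shift',np.round(R.inv().apply(d)*1000,1),'turn',np.round(w,1),'F',np.round(o['force'],1),'open',round(o['opening'],3),'tip z',round(p[2]-.178,4),'t',round(o['clock'],1))
E
python3 -m inch '[1,-495,280,-25,0,0,0, 1,-495,280,-25,0,0,0, 1,-495,280,-25,0,0,0, 1,-495,280,-25,0,0,0, 1,-495,280,-25,0,0,0]'
python3 -c "
from h import *
to(rack(-.057,-.168),.235,177.1)"
```

```text
clock: 1.9
tool_pos: [0.3605, -0.4704, 0.416]
orientation: [-180.0, 0.0, -164.2]
force: [0.9, -0.5, 1.0]
opening: 0.0529
gripper_force: 0.0
shift [-277.1  156.2    3. ] turn [-0.   0.  18.7] F [ 0.9 -0.5  1. ] open 0.053 tip z 0.238 t 1.9
```

```bash

python3 -m inch '[1,-277,156,0,0,0,18.7, 1,-277,156,0,0,0,18.7, 1,-277,156,0,0,0,18.7, 1,-277,156,0,0,0,18.7, 1,-277,156,0,0,0,18.7]' >/dev/null
python3 -c "
from h import *
to(rack(-.057,-.168),.235,177.1)"
```

```text
shift [-49.9  55.7   3.1] turn [-0.  0.  0.] F [ 0.  -0.3  0.1] open 0.013 tip z 0.238 t 2.4
```

```bash

python3 -m inch '[1,-50,56,3,0,0,0, 1,-50,56,3,0,0,0, 1,-50,56,3,0,0,0, 1,-50,56,3,0,0,0, 1,-50,56,3,0,0,0]' 
python3 - <<'E'
from h import *
to(rack(-.057,-.168),.235,177.1)
w=ctrl.snapshot('wrist'); cv2.imwrite('pics/w1.png',w['frame'][:,:,::-1])
for n in ['pad_4','grip_blue']: print(n,[(round(d['p'],2),np.round(d['location'],3).tolist()) for d in ctrl.mark_of(w,n)[:3]])
s=ctrl.snapshot('scene');t=ctrl.snapshot('top')
for n in ['pad_4','rack']:
  for q in (s,t): print(n,[(round(d['p'],2),np.round(d['location'],3).tolist()) for d in ctrl.mark_of(q,n)[:5]])
E
```

```text
clock: 2.9
tool_pos: [0.5832, -0.2466, 0.4127]
orientation: [-180.0, -0.0, 177.1]
force: [-0.3, -0.4, -0.3]
opening: 0.0004
gripper_force: 0.0
shift [-1.3  2.  -0.3] turn [-0. -0. -0.] F [-0.3 -0.4 -0.3] open 0.0 tip z 0.2347 t 2.9
pad_4 [(0.74, [0.591, -0.131, 0.201]), (0.68, [0.585, -0.246, 0.198])]
grip_blue []
pad_4 [(0.69, [0.59, -0.134, 0.198]), (0.53, [0.584, -0.246, 0.192]), (0.5, [0.604, 0.092, 0.196]), (0.48, [0.597, -0.02, 0.196])]
pad_4 [(0.58, [0.602, 0.088, 0.198]), (0.56, [0.594, -0.02, 0.201]), (0.47, [0.585, -0.249, 0.197])]
rack [(0.78, [0.648, -0.083, -0.004]), (0.54, [0.462, 0.253, -0.005]), (0.31, [0.585, -0.25, 0.197]), (0.3, [0.603, 0.09, 0.198])]
rack [(0.57, [0.66, 0.086, 0.242])]
```

View pics/w1.png

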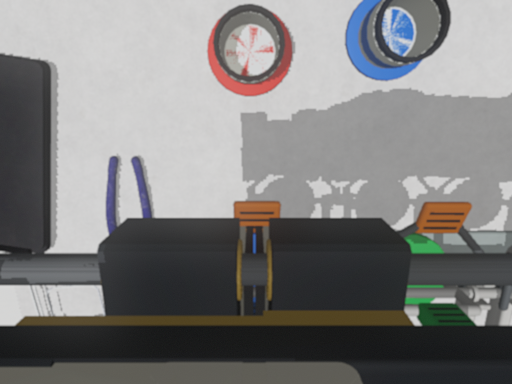

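The picture shows the closed fingers in line with the blue pad at (257,213). The black finger blocks look wide, spanning columns about 105–410, so I'll check their real footprint before pressing.

```bash

python3 - <<'E'
from h import *
w=ctrl.snapshot('wrist');p,R,o=pose()
for z in (.178,.16,.13,.11,.08):
  for y in (0,.021,.065):
    for x in (.01,):
      X=p+R.apply([x,y,z]); c=w['R']@X+w['t']; u=w['K']@c; print(z,y,np.round(u[:2]/u[2]),round(c[2],3))
E
```

```text
0.178 0 [254. 223.] 0.168
0.178 0.021 [297. 223.] 0.168
0.178 0.065 [387. 223.] 0.168
0.16 0 [254. 237.] 0.151
0.16 0.021 [302. 238.] 0.151
0.16 0.065 [402. 238.] 0.151
0.13 0 [255. 270.] 0.122
0.13 0.021 [314. 270.] 0.122
0.13 0.065 [438. 270.] 0.122
0.11 0 [255. 302.] 0.103
0.11 0.021 [325. 302.] 0.103
0.11 0.065 [472. 303.] 0.103
0.08 0 [255. 382.] 0.074
0.08 0.021 [353. 382.] 0.074
0.08 0.065 [558. 382.] 0.074
```

```bash

python3 -m inch '[0,0,0,0,0,0,0,0,0,0,0,0,0,0,0,0,0,0,0,0,0,0,0,0,0,0,0,0,0,0,0,0,0,0,0]' 
python3 - <<'E'
from h import *
w=ctrl.snapshot('wrist');save(w,'w2')
E
```

```text
clock: 3.9
tool_pos: [0.5836, -0.2461, 0.4126]
orientation: [180.0, -0.0, 177.1]
force: [0.2, -0.9, 0.2]
opening: 0.035
gripper_force: 0.0
```

View pics/w2.png

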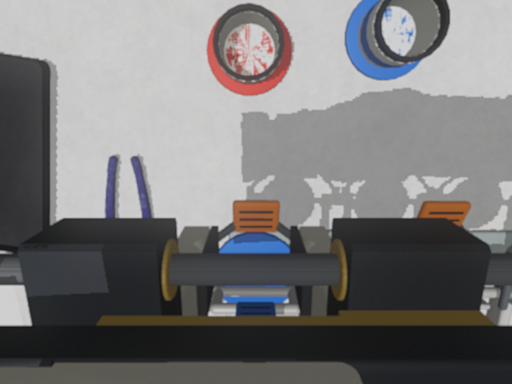

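The grey fingers are about 18 mm thick each, so the closed footprint is about ±21 mm. The wide black blocks are the carriages, well above the tips. I'll press the blue pad with the fingers closed.

```bash

python3 -m inch '[1,-1,1,0,0,0,0,1,-1,1,0,0,0,0,1,-1,1,0,0,0,0,1,-1,1,0,0,0,0,1,-1,1,0,0,0,0]' >/dev/null
python3 -m inch '[1,0,0,5,0,0,0,1,0,0,10,0,0,0,1,0,0,15,0,0,0,1,0,0,22,0,0,0,1,0,0,30,0,0,0]' 
python3 -m inch '[1,0,0,8,0,0,0,1,0,0,16,0,0,0,1,0,0,24,0,0,0,1,0,0,32,0,0,0,1,0,0,40,0,0,0]' 
python3 -m inch '[1,0,0,5,0,0,0,1,0,0,5,0,0,0,1,0,0,-30,0,0,0,1,0,0,-65,0,0,0,1,0,0,-75,0,0,0]' 
python3 - <<'E'
from h import *
to(rack(-.057,-.056),.235,177.1)
w=ctrl.snapshot('wrist');t=ctrl.snapshot('top');s=ctrl.snapshot('scene')
for q in (w,t,s): print([(round(d['p'],2),np.round(d['location'],3).tolist()) for d in ctrl.mark_of(q,'pad_4')[:5]])
E
```

```text
clock: 4.95
tool_pos: [0.5846, -0.2452, 0.382]
orientation: [180.0, -0.0, 177.1]
force: [0.8, 0.4, 0.2]
opening: 0.0001
gripper_force: 0.0
clock: 5.45
tool_pos: [0.5847, -0.2452, 0.3417]
orientation: [180.0, -0.0, 177.1]
force: [-0.3, -0.8, 0.0]
opening: 0.0002
gripper_force: 0.0
clock: 5.95
tool_pos: [0.5855, -0.2455, 0.4223]
orientation: [-179.9, 0.4, 177.1]
force: [1.3, 0.3, -0.1]
opening: 0.0006
gripper_force: 0.0
shift [  1.  112.8   9.1] turn [-0.1  0.4  0. ] F [ 1.3  0.3 -0.1] open 0.001 tip z 0.2443 t 6.0
[(0.8, [0.582, -0.246, 0.146]), (0.56, [0.592, -0.132, 0.202])]
[(0.74, [0.595, -0.024, 0.197])]
[(0.62, [0.598, -0.02, 0.194]), (0.58, [0.586, -0.248, 0.142]), (0.49, [0.464, 0.25, -0.007]), (0.47, [0.606, 0.092, 0.2]), (0.44, [0.592, -0.134, 0.192])]
```

Blue has snapped open, with its pad now at 0.146. Next are the other three.

```bash

python3 -m inch '[1,0,45,4,0,0,0,1,0,90,4,0,0,0,1,1,113,4,0,0,0,1,1,113,4,0,0,0,1,1,113,4,0,0,0]' >/dev/null
python3 -c "
from h import *
to(rack(-.057,-.056),.235,177.1)"
python3 -m inch '[1,0,0,8,0,0,0,1,0,0,16,0,0,0,1,0,0,24,0,0,0,1,0,0,32,0,0,0,1,0,0,38,0,0,0]' >/dev/null
python3 -m inch '[1,0,0,8,0,0,0,1,0,0,16,0,0,0,1,0,0,24,0,0,0,1,0,0,32,0,0,0,1,0,0,40,0,0,0]' |grep -A1 -e tool -e force
python3 -m inch '[1,0,0,5,0,0,0,1,0,0,5,0,0,0,1,0,0,-30,0,0,0,1,0,0,-65,0,0,0,1,0,0,-75,0,0,0]' >/dev/null
python3 -c "
from h import *
to(rack(-.057,.056),.235,177.1)"
python3 -m inch '[1,0,45,4,0,0,0,1,0,90,4,0,0,0,1,0,112,4,0,0,0,1,0,112,4,0,0,0,1,0,112,4,0,0,0]' >/dev/null
python3 -c "
from h import *
to(rack(-.057,.056),.235,177.1)"
```

```text
shift [-0.9 -1.  -0.3] turn [-0.  -0.1  0.1] F [ 0.8 -0.8 -0.7] open 0.0 tip z 0.2347 t 6.8
tool_pos: [0.5894, -0.1322, 0.3347]
orientation: [180.0, -0.0, 177.1]
force: [-0.4, -0.3, -0.4]
opening: 0.0006
gripper_force: 0.0
shift [ -0.  111.6   2.1] turn [-0.   0.4  0. ] F [ 0.4 -0.9  0.4] open 0.0 tip z 0.2372 t 8.2
shift [-0.9 -1.  -6.3] turn [0.  0.  0.1] F [-0.1 -0.6 -0.7] open -0.0 tip z 0.2287 t 8.8
```

```bash

python3 -m inch '[1,-1,-1,8,0,0,0,1,-1,-1,16,0,0,0,1,-1,-1,22,0,0,0,1,-1,-1,28,0,0,0,1,-1,-1,34,0,0,0]' >/dev/null
python3 -m inch '[1,0,0,8,0,0,0,1,0,0,16,0,0,0,1,0,0,24,0,0,0,1,0,0,32,0,0,0,1,0,0,40,0,0,0]' |grep -e tool -e force
python3 -m inch '[1,0,0,5,0,0,0,1,0,0,5,0,0,0,1,0,0,-30,0,0,0,1,0,0,-65,0,0,0,1,0,0,-83,0,0,0]' >/dev/null
python3 -m inch '[1,0,45,0,0,0,0,1,0,90,0,0,0,0,1,0,112,0,0,0,0,1,0,112,0,0,0,0,1,0,112,0,0,0,0]' >/dev/null
python3 -c "
from h import *
to(rack(-.057,.168),.235,177.1)"
python3 -m inch '[1,0,0,8,0,0,0,1,0,0,16,0,0,0,1,0,0,24,0,0,0,1,0,0,32,0,0,0,1,0,0,38,0,0,0]' >/dev/null
python3 -m inch '[1,0,0,8,0,0,0,1,0,0,16,0,0,0,1,0,0,24,0,0,0,1,0,0,32,0,0,0,1,0,0,40,0,0,0]' |grep -e tool -e force
python3 -m inch '[1,0,0,5,0,0,0,1,0,0,5,0,0,0,1,0,0,-30,0,0,0,1,0,0,-65,0,0,0,1,0,0,-100,0,0,0]' >/dev/null
python3 -m inch '[0,0,0,-40,0,0,0,0,0,0,-40,0,0,0,0,0,0,-40,0,0,0,0,0,0,-40,0,0,0,0,0,0,-40,0,0,0]' >/dev/null
python3 - <<'E'
from h import *
w=ctrl.snapshot('wrist');t=ctrl.snapshot('top');s=ctrl.snapshot('scene')
for q in (w,t,s): print([(round(d['p'],2),np.round(d['location'],3).tolist()) for d in ctrl.mark_of(q,'pad_4')[:5]])
for c in ('yellow','red','green','blue'):
    for q in (w,t,s): print(c,[(round(d['p'],2),np.round(d['location'],3).tolist()) for d in ctrl.mark_of(q,'grip_'+c)[:2]],[(round(d['p'],2),np.round(d['location'],3).tolist()) for d in ctrl.mark_of(q,'pot_'+c)[:2]])
to(rack(0,.168),.255,-92.9)
cv2.imwrite('pics/s3.png',cv2.resize(s['frame'][80:240,150:350,::-1],(800,640))[:600])
E
```

```text
tool_pos: [0.596, -0.0214, 0.3316]
force: [0.8, -1.0, -0.3]
gripper_force: 0.0
shift [ 0.1 -0.1  2.2] turn [-0.  -0.   0.1] F [ 0.5 -0.4 -0.4] open 0.0 tip z 0.2372 t 10.8
tool_pos: [0.6017, 0.0904, 0.3366]
force: [-0.4, -0.3, 1.2]
gripper_force: 0.0
[(0.71, [0.601, 0.091, 0.148]), (0.61, [0.593, -0.02, 0.144]), (0.57, [0.589, -0.13, 0.147])]
[(0.73, [0.588, -0.14, 0.146]), (0.64, [0.592, -0.019, 0.145]), (0.56, [0.601, 0.091, 0.148]), (0.49, [0.583, -0.247, 0.143])]
[(0.73, [0.596, -0.018, 0.144]), (0.63, [0.598, 0.094, 0.143]), (0.59, [0.59, -0.136, 0.143]), (0.57, [0.581, -0.245, 0.142])]
yellow [(0.73, [0.456, -0.103, 0.001]), (0.64, [0.658, 0.091, 0.237])] [(0.55, [0.472, 0.125, -0.0])]
yellow [] [(0.57, [0.467, 0.127, -0.001])]
yellow [(0.76, [0.658, 0.09, 0.235])] [(0.7, [0.467, 0.131, 0.001])]
red [] []
red [(0.56, [0.653, -0.026, 0.238])] [(0.57, [0.466, -0.245, 0.001])]
red [(0.97, [0.652, -0.026, 0.234]), (0.4, [0.466, 0.129, 0.002])] [(0.89, [0.467, -0.248, 0.001]), (0.65, [0.653, -0.024, 0.236])]
green [] [(0.86, [0.463, 0.252, -0.0])]
green [(0.93, [0.645, -0.134, 0.242]), (0.44, [0.585, -0.248, 0.15])] [(0.61, [0.462, 0.252, -0.001]), (0.54, [0.466, 0.128, -0.003])]
green [(0.58, [0.646, -0.137, 0.232])] [(0.9, [0.461, 0.253, -0.003])]
blue [] [(0.84, [0.456, -0.103, -0.002]), (0.4, [0.46, 0.249, 0.001])]
blue [(0.72, [0.638, -0.248, 0.235])] [(0.84, [0.461, -0.098, 0.001])]
blue [(0.65, [0.644, -0.247, 0.233]), (0.47, [0.457, -0.1, -0.0])] [(0.59, [0.458, -0.099, -0.002]), (0.39, [0.646, -0.137, 0.155])]
shift [-56.9   0.5  44.6] turn [  0.   0. -90.] F [ 0.6 -0.5  0.5] open 0.088 tip z 0.2996 t 14.2
```

View pics/s3.png

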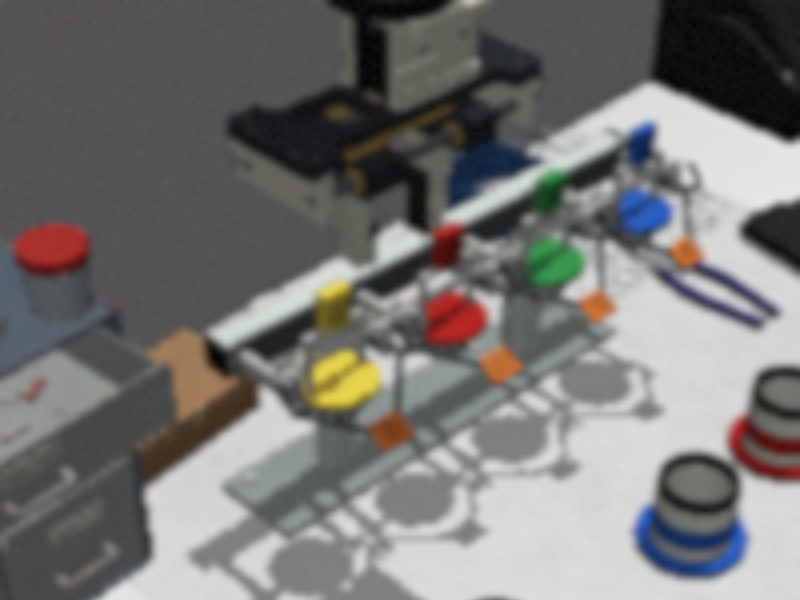

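The picture shows all four pads (390,430), (500,365), (597,305) and (687,252) swung down, so all the keepers are open. I'll turn the hand for gripping and go over yellow.

```bash

python3 -m inch '[0.3,-57,0,0,0,0,-42,0.3,-57,0,0,0,0,-42,0.3,-57,0,0,0,0,-42,0.3,-57,0,0,0,0,-42,0.3,-57,0,0,0,0,-42]' >/dev/null
python3 -m inch '[0.3,0,0,20,0,0,-42,0.3,0,0,20,0,0,-42,0.3,0,0,20,0,0,-42,0.3,0,0,20,0,0,-42,0.3,0,0,20,0,0,-42]' >/dev/null
python3 - <<'E'
from h import *
to(rack(0,.168),.208,-92.9)
E
```

```text
shift [-0.5  0.2 71.5] turn [ 0.  -0.  -5.7] F [-0.4 -0.   0. ] open 0.061 tip z 0.2795 t 15.2
```

```bash

python3 -m inch '[0.3,0,0,29,0,0,-5.7,0.3,0,0,29,0,0,-5.7,0.3,0,0,29,0,0,-5.7,0.3,0,0,29,0,0,-5.7,0.3,0,0,29,0,0,-5.7]' >/dev/null
python3 - <<'E'
from h import *
to(rack(0,.168),.208,-92.9)
w=ctrl.snapshot('wrist');save(w,'w4')
for n in('grip_yellow','grip_red'): print([(round(d['p'],2),np.round(d['location'],3).tolist()) for d in ctrl.mark_of(w,n)[:3]])
E
```

```text
shift [-0.4  0.4 43.9] turn [-0.1  0.  -0.4] F [-0.4  0.5  0.7] open 0.062 tip z 0.2519 t 15.8
[(0.7, [0.661, 0.088, 0.238])]
[(0.9, [0.653, -0.027, 0.232])]
```

View pics/w4.png

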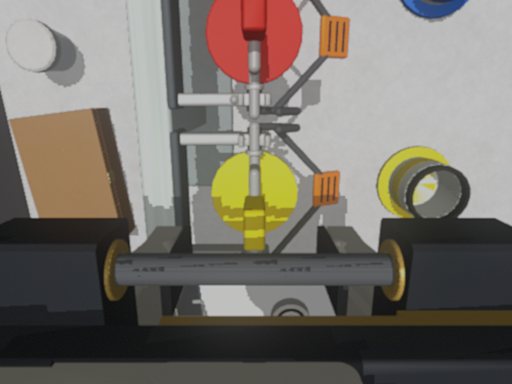

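The yellow grip at (255,225) lies midway between the fingers, so I'll descend and close.

```bash

python3 -m inch '[0.3,0,0,11,0,0,0,0.3,0,0,22,0,0,0,0.3,0,0,33,0,0,0,0.3,0,0,43,0,0,0,0.3,0,0,43,0,0,0]' |grep force
python3 -m inch '[1,0,0,0,0,0,0,1,0,0,0,0,0,0,1,0,0,0,0,0,0,1,0,0,0,0,0,0,1,0,0,0,0,0,0]'
python3 -m inch '[1,0,0,0,0,0,0,1,0,0,0,0,0,0,1,0,0,0,0,0,0,1,0,0,0,0,0,0,1,0,0,0,0,0,0]'
```

```text
force: [-0.4, 0.0, -0.5]
gripper_force: 0.0
clock: 16.9
tool_pos: [0.6586, 0.0875, 0.386]
orientation: [-180.0, 0.0, -93.2]
force: [0.1, 0.1, -0.5]
opening: 0.0266
gripper_force: 0.0
clock: 17.4
tool_pos: [0.6586, 0.0875, 0.3857]
orientation: [-180.0, 0.0, -93.2]
force: [0.7, -0.1, 0.3]
opening: 0.0116
gripper_force: 30.0
```

```bash

python3 -m inch '[1,0,0,-2,0,0,0,1,0,0,-4,0,0,0,1,0,0,-7,0,0,0,1,0,0,-10,0,0,0,1,0,0,-14,0,0,0]' |grep -e force -e tool
python3 -m inch '[1,0,0,-7,0,0,0,1,0,0,-14,0,0,0,1,0,0,-21,0,0,0,1,0,0,-28,0,0,0,1,0,0,-35,0,0,0]' |grep -e force -e tool
python3 -m inch '[1,0,0,-9,0,0,0,1,0,0,-18,0,0,0,1,0,0,-27,0,0,0,1,0,0,-36,0,0,0,1,0,0,-46,0,0,0]' |grep -e force -e tool
python3 - <<'E'
from h import *
t=ctrl.snapshot('top');s=ctrl.snapshot('scene')
for q in (t,s): print([(round(d['p'],2),np.round(d['location'],4).tolist()) for n in ('pot_yellow','grip_yellow','carrier_yellow') for d in ctrl.mark_of(q,n)[:2]])
to((.4665,.1275),.30,-92.9)
E
```

```text
tool_pos: [0.6586, 0.0875, 0.3998]
force: [0.6, -0.9, -1.6]
gripper_force: 30.0
tool_pos: [0.6586, 0.0875, 0.4354]
force: [0.3, 0.1, -1.1]
gripper_force: 30.0
tool_pos: [0.6586, 0.0875, 0.4814]
force: [0.1, 0.2, -1.6]
gripper_force: 30.0
[(0.67, [0.4634, 0.1266, -0.002]), (0.28, [0.6527, -0.0808, -0.0035]), (0.53, [0.6656, 0.0858, 0.2507])]
[(0.83, [0.4671, 0.1296, 0.001]), (0.65, [0.658, 0.0862, 0.3387]), (0.49, [0.6421, -0.2472, 0.2332]), (0.82, [0.6583, 0.0847, 0.2551])]
shift [-29.2 194.    2.2] turn [ 0.1 -0.  -0.3] F [-0.6  0.2 -0.5] open 0.012 tip z 0.302 t 19.3
```

```bash

python3 -m inch '[1,-15,50,0,0,0,0,1,-30,95,0,0,0,0,1,-30,140,0,0,0,0,1,-30,180,0,0,0,0,1,-30,194,0,0,0,0]' >/dev/null
python3 -m inch '[1,0,0,0,0,0,0,1,0,0,20,0,0,0,1,0,0,50,0,0,0,1,0,0,80,0,0,0,1,0,0,100,0,0,0]' >/dev/null
python3 - <<'E'
from h import *
w=ctrl.snapshot('wrist');t=ctrl.snapshot('top');s=ctrl.snapshot('scene');save(w,'w5')
for q in (w,t,s): print([(round(d['p'],2),np.round(d['location'],4).tolist()) for n in ('pot_yellow','carrier_yellow') for d in ctrl.mark_of(q,n)[:1]])
to((.4669,.1276),.118,-92.9)
E
```

```text
[(0.69, [0.4675, 0.1237, -0.0003]), (0.77, [0.468, 0.1257, 0.1492])]
[(0.52, [0.6345, 0.3941, -0.0013])]
[(0.86, [0.4673, 0.1255, 0.0006]), (0.86, [0.4632, 0.1288, 0.1469])]
shift [ 0.9  0.1 85.7] turn [-0.1  0.1 -0.3] F [ 0.6 -0.5 -1.2] open 0.012 tip z 0.2037 t 20.8
```

View pics/w5.png

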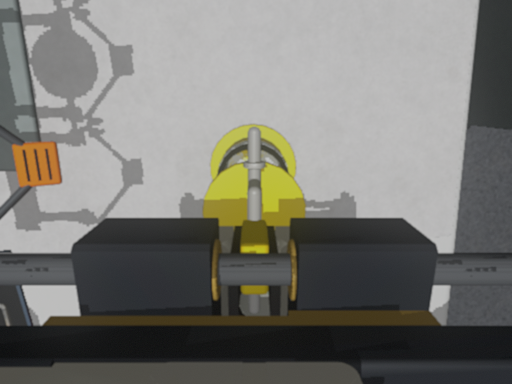

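The pot and lid both centre on column ~254, so they line up across. I'll lower it.

```bash

python3 -m inch '[1,1,0,15,0,0,0,1,1,0,30,0,0,0,1,1,0,45,0,0,0,1,1,0,55,0,0,0,1,1,0,62,0,0,0]' |grep -e force -e tool
python3 -m inch '[1,0,0,5,0,0,0,1,0,0,10,0,0,0,1,0,0,15,0,0,0,1,0,0,20,0,0,0,1,0,0,22,0,0,0]' |grep -e force -e tool -e mom
python3 -c "
from h import *
to((.4669,.1270),.118,-92.9)"
```

```text
tool_pos: [0.4665, 0.1273, 0.3184]
force: [-1.0, 0.6, -1.6]
gripper_force: 30.0
tool_pos: [0.4665, 0.1273, 0.2964]
force: [-3.8, -1.4, 6.1]
gripper_force: 30.0
shift [ 0.2 -0.4  0.4] turn [ 0.  -0.  -0.3] F [-3.8 -1.4  6.1] open 0.012 tip z 0.1184 t 21.8
```

```bash

python3 -m inch '[1,0,1,2,0,0,0,1,0,1,4,0,0,0,1,0,1,6,0,0,0,1,0,1,8,0,0,0,1,0,1,8,0,0,0]' |grep -e force -e tool
python3 -m inch '[1,0,0,1,0,0,0,1,0,0,2,0,0,0,1,0,0,3,0,0,0,1,0,0,3,0,0,0]' |grep -e force -e tool -e mom
```

```text
tool_pos: [0.466, 0.1273, 0.2893]
force: [0.8, -0.9, 3.0]
gripper_force: 30.0
tool_pos: [0.466, 0.1273, 0.2867]
force: [-0.0, -3.0, 8.9]
gripper_force: 30.0
```

```bash

python3 -m inch '[0.3,0,0,0,0,0,0,0.3,0,0,0,0,0,0,0.3,0,0,0,0,0,0,0.3,0,0,-20,0,0,0,0.3,0,0,-55,0,0,0]' >/dev/null
python3 -m inch '[1,0,0,0,0,0,0,1,0,0,0,0,0,0,1,0,0,0,0,0,0,1,0,0,0,0,0,0,1,0,0,0,0,0,0]' |grep -e force -e tool -e open
python3 -m inch '[1,0,0,0,0,0,0,1,0,0,7,0,0,0,1,0,0,14,0,0,0,1,0,0,19,0,0,0,1,0,0,23,0,0,0]' |grep -e force -e tool -e open
python3 -m inch '[1,0,0,1,0,0,0,1,0,0,2,0,0,0,1,0,0,3,0,0,0,1,0,0,4,0,0,0,1,0,0,4,0,0,0]' |grep -e force -e tool -e open
```

```text
tool_pos: [0.4654, 0.1272, 0.3399]
force: [-0.3, 0.4, -0.2]
opening: 0.0179
gripper_force: 0.0
tool_pos: [0.4654, 0.1272, 0.3168]
force: [-0.5, 1.0, 0.5]
opening: 0.0004
gripper_force: 0.0
tool_pos: [0.4658, 0.1274, 0.3154]
force: [-5.6, -1.3, 14.3]
opening: 0.0003
gripper_force: 7.4
```

Yellow is home: contact came at a tip height of 0.137, which puts the lid at 0.055. Next is red.

```bash

python3 -m inch '[1,0,0,-20,0,0,0,0.3,0,0,-70,0,0,0,0.3,0,0,-120,0,0,0,0.3,0,0,-140,0,0,0,0.3,0,0,-140,0,0,0]' >/dev/null
python3 - <<'E'
from h import *
to(rack(0,.056),.252,-92.9)
E
```

```text
shift [ 140.9 -194.7   28.3] turn [-0.3  0.2 -0.3] F [ 0.2  0.1 -0.3] open 0.027 tip z 0.2797 t 25.1
```

```bash

python3 -m inch '[0.3,35,-35,0,0,0,0,0.3,70,-80,0,0,0,0,0.3,105,-120,0,0,0,0,0.3,141,-160,0,0,0,0,0.3,141,-195,0,0,0,0]' >/dev/null
python3 -m inch '[0.3,0,0,10,0,0,0,0.3,0,0,28,0,0,0,0.3,0,0,28,0,0,0,0.3,0,0,28,0,0,0]' >/dev/null
python3 - <<'E'
from h import *
to(rack(0,.056),.208,-92.9)
w=ctrl.snapshot('wrist');t=ctrl.snapshot('top');s=ctrl.snapshot('scene')
for q in (w,t,s): print([(n,round(d['p'],2),np.round(d['location'],4).tolist()) for n in ('grip_red','pot_red','pot_yellow','carrier_yellow') for d in ctrl.mark_of(q,n)[:1]])
for d in ctrl.trace(w,'grip_red')[:1]:
    ys,xs=np.nonzero(d['pixels']); print(d['p'],xs.min(),xs.max(),ys.min(),ys.max(),xs.mean())
E
```

```text
shift [-0.4 -0.7 39.1] turn [ 0.1 -0.  -0.3] F [-0.1 -0.4  1. ] open 0.061 tip z 0.2471 t 26.1
[('grip_red', 0.68, [0.6533, -0.0261, 0.2335])]
[('grip_red', 0.7, [0.6518, -0.0249, 0.2359]), ('pot_red', 0.58, [0.4648, -0.2447, -0.0001]), ('pot_yellow', 0.47, [0.4668, 0.1239, -0.0024]), ('carrier_yellow', 0.21, [0.583, -0.246, 0.1495])]
[('pot_red', 0.94, [0.4641, -0.2467, 0.0008]), ('pot_yellow', 0.73, [0.4661, 0.1288, -0.0006]), ('carrier_yellow', 0.73, [0.4638, 0.1251, 0.0538])]
0.58 208 295 124 252 251.74698795180723
```

```bash

python3 -m inch '[0.3,0,-1,10,0,0,0,0.3,0,-1,20,0,0,0,0.3,0,-1,30,0,0,0,0.3,0,-1,39,0,0,0,0.3,0,-1,39,0,0,0]' |grep force
python3 -m inch '[1,0,0,0,0,0,0,1,0,0,0,0,0,0,1,0,0,0,0,0,0,1,0,0,0,0,0,0,1,0,0,0,0,0,0]' >/dev/null
python3 -m inch '[1,0,0,0,0,0,0,1,0,0,0,0,0,0,1,0,0,0,0,0,0,1,0,0,0,0,0,0,1,0,0,0,0,0,0]'
python3 -m inch '[1,0,0,-2,0,0,0,1,0,0,-4,0,0,0,1,0,0,-7,0,0,0,1,0,0,-10,0,0,0,1,0,0,-14,0,0,0]' |grep -e force -e tool
```

```text
force: [-0.3, 0.5, 0.6]
gripper_force: 0.0
clock: 28.35
tool_pos: [0.6533, -0.0244, 0.3867]
orientation: [-180.0, -0.0, -93.2]
force: [-0.6, -0.1, 0.6]
opening: 0.0121
gripper_force: 30.0
tool_pos: [0.6533, -0.0244, 0.4008]
force: [-0.3, -0.3, -1.5]
gripper_force: 30.0
```

```bash

python3 -m inch '[1,0,0,-7,0,0,0,1,0,0,-14,0,0,0,1,0,0,-21,0,0,0,1,0,0,-28,0,0,0,1,0,0,-35,0,0,0]' |grep -e force -e tool
python3 -m inch '[1,0,0,-9,0,0,0,1,0,0,-18,0,0,0,1,0,0,-30,0,0,0,1,0,0,-42,0,0,0,1,0,0,-51,0,0,0]' |grep -e force -e tool
python3 - <<'E'
from h import *
to((.4655,-.2457),.305,-92.9)
E
```

```text
tool_pos: [0.6533, -0.0244, 0.4364]
force: [-1.1, 0.4, -2.3]
gripper_force: 30.0
tool_pos: [0.6534, -0.0244, 0.4883]
force: [0.4, 0.1, -1.4]
gripper_force: 30.0
shift [231.4 175.3   5. ] turn [-0.1  0.  -0.3] F [ 0.4  0.1 -1.4] open 0.012 tip z 0.3103 t 29.9
```

```bash

python3 -m inch '[1,0,45,0,0,0,0,1,0,90,0,0,0,0,1,20,135,0,0,0,0,1,60,160,0,0,0,0,1,100,175,0,0,0,0]' >/dev/null
python3 -m inch '[1,45,0,0,0,0,0,1,90,0,0,0,0,0,1,131,0,0,0,0,0,1,131,0,0,0,0,0,1,131,0,25,0,0,0]' >/dev/null
python3 -m inch '[1,0,0,20,0,0,0,1,0,0,50,0,0,0,1,0,0,70,0,0,0,1,0,0,80,0,0,0,1,0,0,80,0,0,0]' >/dev/null
python3 - <<'E'
from h import *
w=ctrl.snapshot('wrist');t=ctrl.snapshot('top');s=ctrl.snapshot('scene');save(w,'w6')
for q in (w,t,s): print([(n,round(d['p'],2),np.round(d['location'],4).tolist()) for n in ('pot_red','carrier_red') for d in ctrl.mark_of(q,n)[:1]])
to((.4655,-.2457),.119,-92.9)
E
```

```text
[('pot_red', 0.72, [0.4665, -0.2442, -0.0029]), ('carrier_red', 0.9, [0.4652, -0.2447, 0.1479])]
[('pot_red', 0.41, [0.6453, -0.2492, 0.1506])]
[('pot_red', 0.8, [0.466, -0.245, 0.0019]), ('carrier_red', 0.72, [0.4643, -0.2494, 0.1498])]
shift [ 0.4  0.3 85.2] turn [-0.1 -0.  -0.3] F [-0.1  0.4 -1.8] open 0.012 tip z 0.2042 t 31.8
```

```bash

python3 -m inch '[1,0,0,15,0,0,0,1,0,0,30,0,0,0,1,0,0,45,0,0,0,1,0,0,55,0,0,0,1,0,0,62,0,0,0]' |grep -e force -e tool
python3 -m inch '[1,0,0,5,0,0,0,1,0,0,10,0,0,0,1,0,0,15,0,0,0,1,0,0,20,0,0,0,1,0,0,22,0,0,0]' |grep -e force -e tool -e mom
```

```text
tool_pos: [0.4657, -0.2453, 0.319]
force: [-0.3, 0.4, -1.4]
gripper_force: 30.0
tool_pos: [0.4657, -0.2453, 0.2974]
force: [-2.0, 1.6, 5.4]
gripper_force: 30.0
```

```bash

python3 -m inch '[1,0,0,2,0,0,0,1,0,0,4,0,0,0,1,0,0,6,0,0,0,1,0,0,8,0,0,0,1,0,0,8,0,0,0]' |grep -e force -e tool
python3 -m inch '[1,0,0,1,0,0,0,1,0,0,2,0,0,0,1,0,0,2,0,0,0]' |grep -e force -e tool -e mom
python3 -m inch '[0.3,0,0,0,0,0,0,0.3,0,0,0,0,0,0,0.3,0,0,0,0,0,0,0.3,0,0,-20,0,0,0,0.3,0,0,-55,0,0,0]' >/dev/null
python3 -m inch '[1,0,0,0,0,0,0,1,0,0,0,0,0,0,1,0,0,0,0,0,0,1,0,0,0,0,0,0,1,0,0,0,0,0,0]' |grep -e force -e tool -e open
python3 -m inch '[1,0,0,0,0,0,0,1,0,0,7,0,0,0,1,0,0,14,0,0,0,1,0,0,19,0,0,0,1,0,0,23,0,0,0]' |grep -e force -e tool -e open
python3 -m inch '[1,0,0,1,0,0,0,1,0,0,2,0,0,0,1,0,0,3,0,0,0,1,0,0,4,0,0,0,1,0,0,4,0,0,0]' |grep -e force -e tool -e open
```

```text
tool_pos: [0.4657, -0.2453, 0.29]
force: [-2.2, 1.1, 2.2]
gripper_force: 30.0
tool_pos: [0.4657, -0.2453, 0.288]
force: [-2.5, 0.6, 4.4]
gripper_force: 30.0
tool_pos: [0.4656, -0.2452, 0.3419]
force: [0.0, 0.0, -0.1]
opening: 0.0174
gripper_force: 0.0
tool_pos: [0.4656, -0.2453, 0.3188]
force: [-0.2, -0.1, 0.0]
opening: 0.0007
gripper_force: 0.0
tool_pos: [0.4658, -0.2453, 0.3158]
force: [0.8, -0.4, 0.1]
opening: 0.0002
gripper_force: 0.0
```

```bash

python3 -m inch '[1,0,0,1,0,0,0,1,0,0,2,0,0,0,1,0,0,3,0,0,0,1,0,0,3,0,0,0]' |grep -e force -e tool
python3 -m inch '[1,0,0,-20,0,0,0,0.3,0,0,-70,0,0,0,0.3,0,0,-120,0,0,0,0.3,0,0,-140,0,0,0,0.3,0,0,-140,0,0,0]' >/dev/null
python3 - <<'E'
from h import *
to(rack(0,-.168),.252,-92.9)
E
```

```text
tool_pos: [0.4661, -0.2455, 0.3154]
force: [-6.0, 4.8, 21.3]
gripper_force: 10.9
shift [  -7.7 -175.    27.9] turn [-0.4 -0.1 -0.3] F [ 0.1 -0.4 -0.8] open 0.027 tip z 0.2787 t 36.5
```

Red is home, with a contact height of 0.1375. Next is blue.

```bash

python3 -m inch '[0.3,-7,-45,0,0,0,0,0.3,-7,-90,0,0,0,0,0.3,-7,-135,0,0,0,0,0.3,-7,-175,0,0,0,0,0.3,-7,-175,0,0,0,0]' >/dev/null
python3 -m inch '[0.3,0,0,10,0,0,0,0.3,0,0,28,0,0,0,0.3,0,0,28,0,0,0,0.3,0,0,28,0,0,0]' >/dev/null
python3 - <<'E'
from h import *
to(rack(0,-.168),.208,-92.9)
w=ctrl.snapshot('wrist');t=ctrl.snapshot('top');s=ctrl.snapshot('scene');save(w,'w7')
for q in (w,t,s): print([(n,round(d['p'],2),np.round(d['location'],4).tolist()) for n in ('grip_blue','pot_blue','pot_red','carrier_red') for d in ctrl.mark_of(q,n)[:1]])
E
```

```text
shift [-0.6 -1.5 38.6] turn [ 0.1 -0.  -0.3] F [ 0.5 -1.   1.2] open 0.062 tip z 0.2466 t 37.4
[('grip_blue', 0.85, [0.6401, -0.2475, 0.2363]), ('pot_red', 0.65, [0.4635, -0.24, 0.0012]), ('carrier_red', 0.89, [0.4647, -0.2442, 0.0568])]
[('grip_blue', 0.82, [0.6404, -0.2468, 0.235]), ('pot_blue', 0.47, [0.4697, 0.1279, 0.0523]), ('carrier_red', 0.49, [0.4661, -0.2458, 0.0541])]
[('grip_blue', 0.83, [0.6423, -0.2469, 0.2336]), ('pot_blue', 0.64, [0.455, -0.1003, -0.0012]), ('pot_red', 0.71, [0.4646, -0.2466, 0.0]), ('carrier_red', 0.57, [0.4651, -0.2482, 0.054])]
```

View pics/w7.png

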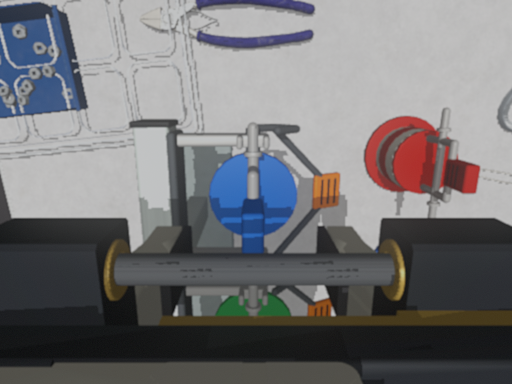

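The blue grip at (253,230) is about 1 mm left of the middle between the fingers, which agrees with the computed shift.

```bash

python3 -m inch '[0.3,0,-1,10,0,0,0,0.3,0,-1,20,0,0,0,0.3,0,-1,30,0,0,0,0.3,0,-1,39,0,0,0,0.3,0,-1,39,0,0,0]' |grep force
python3 -m inch '[1,0,0,0,0,0,0,1,0,0,0,0,0,0,1,0,0,0,0,0,0,1,0,0,0,0,0,0,1,0,0,0,0,0,0]' >/dev/null
python3 -m inch '[1,0,0,0,0,0,0,1,0,0,0,0,0,0,1,0,0,0,0,0,0,1,0,0,0,0,0,0,1,0,0,0,0,0,0]'
python3 -m inch '[1,0,0,-2,0,0,0,1,0,0,-4,0,0,0,1,0,0,-7,0,0,0,1,0,0,-10,0,0,0,1,0,0,-14,0,0,0]' |grep -e force -e tool
python3 -m inch '[1,0,0,-7,0,0,0,1,0,0,-14,0,0,0,1,0,0,-21,0,0,0,1,0,0,-28,0,0,0,1,0,0,-35,0,0,0]' |grep -e force -e tool
python3 -m inch '[1,0,0,-9,0,0,0,1,0,0,-18,0,0,0,1,0,0,-30,0,0,0,1,0,0,-42,0,0,0,1,0,0,-51,0,0,0]' |grep -e force -e tool
python3 - <<'E'
from h import *
s=ctrl.snapshot('scene');t=ctrl.snapshot('top')
for q in (t,s): print([(n,round(d['p'],2),np.round(d['location'],4).tolist()) for n in ('pot_blue',) for d in ctrl.mark_of(q,n)[:2]])
to((.4575,-.100),.305,-92.9)
E
```

```text
force: [-0.5, -0.0, -0.6]
gripper_force: 0.0
clock: 39.65
tool_pos: [0.6418, -0.2481, 0.3857]
orientation: [-180.0, -0.0, -93.2]
force: [0.8, 0.5, 0.8]
opening: 0.012
gripper_force: 30.0
tool_pos: [0.6418, -0.2481, 0.3998]
force: [0.6, 0.1, -1.0]
gripper_force: 30.0
tool_pos: [0.6418, -0.2481, 0.4354]
force: [-0.1, -0.2, -0.8]
gripper_force: 30.0
tool_pos: [0.6419, -0.2482, 0.4873]
force: [0.7, -0.4, -1.6]
gripper_force: 30.0
[('pot_blue', 0.74, [0.626, 0.3036, 0.0035]), ('pot_blue', 0.57, [0.4594, -0.0979, 0.0006])]
[('pot_blue', 0.73, [0.4557, -0.0993, -0.0031]), ('pot_blue', 0.28, [0.59, -0.1328, 0.1422])]
shift [-137.5  192.3    2.6] turn [-0.   0.  -0.3] F [ 0.1  0.3 -1.3] open 0.012 tip z 0.3076 t 41.4
```

```bash

python3 -m inch '[1,0,45,0,0,0,0,1,0,90,0,0,0,0,1,-20,135,0,0,0,0,1,-60,165,0,0,0,0,1,-100,193,0,0,0,0]' >/dev/null
python3 -m inch '[1,-38,0,0,0,0,0,1,-38,0,30,0,0,0,1,-38,0,60,0,0,0,1,-38,0,85,0,0,0,1,-38,0,100,0,0,0]' >/dev/null
python3 - <<'E'
from h import *
w=ctrl.snapshot('wrist');t=ctrl.snapshot('top');s=ctrl.snapshot('scene');save(w,'w8')
for q in (w,t,s): print([(n,round(d['p'],2),np.round(d['location'],4).tolist()) for n in ('pot_blue','carrier_blue') for d in ctrl.mark_of(q,n)[:1]])
to((.457,-.0996),.119,-92.9)
E
```

```text
[('pot_blue', 0.85, [0.457, -0.0994, -0.0007]), ('carrier_blue', 0.63, [0.4557, -0.1016, 0.1522])]
[('pot_blue', 0.65, [0.5818, -0.2484, 0.1444])]
[('pot_blue', 0.72, [0.4527, -0.1003, -0.0018]), ('carrier_blue', 0.65, [0.4512, -0.0979, 0.1507])]
shift [ 0.1  0.2 89.4] turn [-0.1  0.  -0.3] F [ 0.2  0.8 -0.9] open 0.012 tip z 0.2084 t 42.8
```

View pics/w8.png

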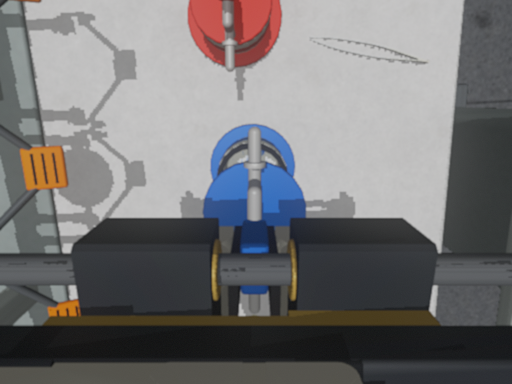

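The pot foot centres on column ~253 and the lid on ~255, so I'll nudge 1 mm towards +x and lower.

```bash

python3 -m inch '[1,0,-1,15,0,0,0,1,0,-1,30,0,0,0,1,0,-1,45,0,0,0,1,0,-1,57,0,0,0,1,0,-1,67,0,0,0]' |grep -e force -e tool
python3 -m inch '[1,0,0,5,0,0,0,1,0,0,10,0,0,0,1,0,0,15,0,0,0,1,0,0,20,0,0,0,1,0,0,23,0,0,0]' |grep -e force -e tool
```

```text
tool_pos: [0.4579, -0.0996, 0.3182]
force: [-0.2, 1.1, -1.4]
gripper_force: 30.0
tool_pos: [0.458, -0.0996, 0.2956]
force: [-2.3, 1.4, 6.7]
gripper_force: 30.0
```

```bash

python3 -m inch '[1,0,0,2,0,0,0,1,0,0,4,0,0,0,1,0,0,6,0,0,0,1,0,0,7,0,0,0,1,0,0,9,0,0,0]' |grep -e force -e tool
python3 -m inch '[0.3,0,0,0,0,0,0,0.3,0,0,0,0,0,0,0.3,0,0,0,0,0,0,0.3,0,0,-20,0,0,0,0.3,0,0,-55,0,0,0]' |grep tool
python3 -m inch '[1,0,0,0,0,0,0,1,0,0,0,0,0,0,1,0,0,0,0,0,0,1,0,0,0,0,0,0,1,0,0,0,0,0,0]' |grep -e force -e tool -e open
python3 -m inch '[1,0,0,0,0,0,0,1,0,0,7,0,0,0,1,0,0,14,0,0,0,1,0,0,19,0,0,0,1,0,0,23,0,0,0]' |grep -e force -e tool -e open
python3 -m inch '[1,0,0,1,0,0,0,1,0,0,2,0,0,0,1,0,0,3,0,0,0,1,0,0,4,0,0,0,1,0,0,5,0,0,0]' |grep -e force -e tool -e open
```

```text
tool_pos: [0.4579, -0.0996, 0.2873]
force: [-1.8, 1.2, 5.2]
gripper_force: 30.0
tool_pos: [0.4571, -0.0997, 0.3403]
tool_pos: [0.4577, -0.0996, 0.3409]
force: [-0.1, 0.4, -0.5]
opening: 0.0172
gripper_force: 0.0
tool_pos: [0.4577, -0.0996, 0.3178]
force: [-0.4, -0.4, 0.7]
opening: 0.0004
gripper_force: 0.0
tool_pos: [0.4583, -0.0997, 0.3153]
force: [-7.4, 2.4, 24.0]
opening: 0.0003
gripper_force: 11.7
```

Blue is home. Last is green.

```bash

python3 -m inch '[1,0,0,-20,0,0,0,0.3,0,0,-70,0,0,0,0.3,0,0,-120,0,0,0,0.3,0,0,-140,0,0,0,0.3,0,0,-140,0,0,0]' >/dev/null
python3 - <<'E'
from h import *
to(rack(0,-.056),.252,-92.9)
E
```

```text
shift [  25.5 -190.3   28.9] turn [-0.4  0.1 -0.3] F [-0.1 -0.3 -0.5] open 0.027 tip z 0.2795 t 46.8
```

```bash

python3 -m inch '[0.3,25,-45,0,0,0,0,0.3,25,-90,0,0,0,0,0.3,25,-135,0,0,0,0,0.3,25,-175,0,0,0,0,0.3,25,-191,0,0,0,0]' >/dev/null
python3 -m inch '[0.3,0,0,10,0,0,0,0.3,0,0,28,0,0,0,0.3,0,0,28,0,0,0,0.3,0,0,28,0,0,0]' >/dev/null
python3 - <<'E'
from h import *
to(rack(0,-.056),.208,-92.9)
w=ctrl.snapshot('wrist');t=ctrl.snapshot('top');s=ctrl.snapshot('scene')
for q in (w,t,s): print([(n,round(d['p'],2),np.round(d['location'],4).tolist()) for n in ('grip_green','pot_green','pot_blue','carrier_blue') for d in ctrl.mark_of(q,n)[:1]])
E
```

```text
shift [ 0.5 -0.7 39.2] turn [ 0.1 -0.  -0.3] F [0.  0.3 0.6] open 0.062 tip z 0.2472 t 47.7
[('grip_green', 0.83, [0.6449, -0.134, 0.2362]), ('carrier_blue', 0.71, [0.4611, -0.1011, 0.0547])]
[('grip_green', 0.77, [0.6464, -0.1342, 0.2428]), ('pot_green', 0.97, [0.4586, 0.2541, -0.001]), ('pot_blue', 0.49, [0.4612, -0.0972, 0.0002]), ('carrier_blue', 0.58, [0.4579, -0.1019, 0.0529])]
[('pot_green', 0.78, [0.4627, 0.252, -0.0019]), ('pot_blue', 0.78, [0.4567, -0.1, -0.0012]), ('carrier_blue', 0.59, [0.4546, -0.1013, 0.0574])]
```

```bash

python3 -m inch '[0.3,0,0,10,0,0,0,0.3,0,0,20,0,0,0,0.3,0,0,30,0,0,0,0.3,0,0,39,0,0,0,0.3,0,0,39,0,0,0]' |grep force
python3 -m inch '[1,0,0,0,0,0,0,1,0,0,0,0,0,0,1,0,0,0,0,0,0,1,0,0,0,0,0,0,1,0,0,0,0,0,0]' >/dev/null
python3 -m inch '[1,0,0,0,0,0,0,1,0,0,0,0,0,0,1,0,0,0,0,0,0,1,0,0,0,0,0,0,1,0,0,0,0,0,0]'
python3 -m inch '[1,0,0,-2,0,0,0,1,0,0,-4,0,0,0,1,0,0,-7,0,0,0,1,0,0,-10,0,0,0,1,0,0,-14,0,0,0]' |grep -e force -e tool
python3 -m inch '[1,0,0,-7,0,0,0,1,0,0,-14,0,0,0,1,0,0,-21,0,0,0,1,0,0,-28,0,0,0,1,0,0,-35,0,0,0]' |grep -e force -e tool
python3 -m inch '[1,0,0,-9,0,0,0,1,0,0,-18,0,0,0,1,0,0,-30,0,0,0,1,0,0,-42,0,0,0,1,0,0,-51,0,0,0]' |grep -e force -e tool
python3 - <<'E'
from h import *
to((.4617,.2529),.305,-92.9)
E
```

```text
force: [-0.7, -0.3, -0.8]
gripper_force: 0.0
clock: 49.95
tool_pos: [0.6472, -0.1352, 0.3867]
orientation: [-180.0, -0.0, -93.2]
force: [0.3, -0.1, 1.2]
opening: 0.012
gripper_force: 30.0
tool_pos: [0.6471, -0.1352, 0.4008]
force: [-0.1, -0.1, -0.9]
gripper_force: 30.0
tool_pos: [0.6471, -0.1352, 0.4364]
force: [-1.1, -0.1, -1.7]
gripper_force: 30.0
tool_pos: [0.6472, -0.1353, 0.4883]
force: [0.8, 0.0, -0.9]
gripper_force: 30.0
shift [-377.2  206.9    5. ] turn [-0.1 -0.  -0.3] F [ 0.8  0.  -0.9] open 0.012 tip z 0.3103 t 51.5
```

```bash

python3 -m inch '[1,0,45,0,0,0,0,1,0,90,0,0,0,0,1,-20,135,0,0,0,0,1,-60,165,0,0,0,0,1,-100,195,0,0,0,0]' >/dev/null
python3 -m inch '[1,-45,12,0,0,0,0,1,-90,12,0,0,0,0,1,-135,12,0,0,0,0,1,-180,12,0,0,0,0,1,-225,12,0,0,0,0]' >/dev/null
python3 -m inch '[1,-45,0,0,0,0,0,1,-52,0,20,0,0,0,1,-52,0,50,0,0,0,1,-52,0,80,0,0,0,1,-52,0,100,0,0,0]' >/dev/null
python3 - <<'E'
from h import *
w=ctrl.snapshot('wrist');t=ctrl.snapshot('top');s=ctrl.snapshot('scene');save(w,'w9')
for q in (w,t,s): print([(n,round(d['p'],2),np.round(d['location'],4).tolist()) for n in ('pot_green','carrier_green') for d in ctrl.mark_of(q,n)[:1]])
to((.4617,.2529),.120,-92.9)
E
```

```text
[('pot_green', 0.64, [0.4566, 0.2473, 0.1509]), ('carrier_green', 0.69, [0.458, 0.249, 0.1497])]
[('pot_green', 0.62, [0.4605, 0.2569, 0.0]), ('carrier_green', 0.57, [0.4601, 0.2478, 0.1492])]
[('pot_green', 0.57, [0.46, 0.2529, -0.0045]), ('carrier_green', 0.68, [0.4592, 0.2489, 0.154])]
shift [ 0.1  0.1 89.9] turn [-0.1  0.1 -0.3] F [ 0.3  0.5 -1.2] open 0.012 tip z 0.2099 t 53.4
```

View pics/w9.png

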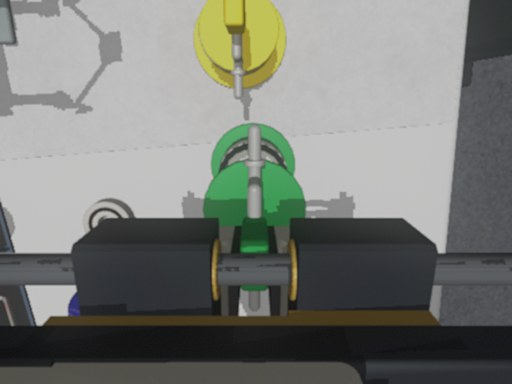

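The lid and foot sit at the same pixels as for blue and yellow, so the 4 mm network offset is noise. I'll lower it.

```bash

python3 -m inch '[1,0,0,15,0,0,0,1,0,0,30,0,0,0,1,0,0,45,0,0,0,1,0,0,57,0,0,0,1,0,0,67,0,0,0]' |grep -e force -e tool
python3 -m inch '[1,0,0,5,0,0,0,1,0,0,10,0,0,0,1,0,0,15,0,0,0,1,0,0,20,0,0,0,1,0,0,23,0,0,0]' |grep -e force -e tool
```

```text
tool_pos: [0.4616, 0.2528, 0.3193]
force: [-0.0, 0.2, -1.1]
gripper_force: 30.0
tool_pos: [0.4617, 0.2528, 0.2967]
force: [-2.1, 0.4, 5.1]
gripper_force: 30.0
```

```bash

python3 -m inch '[1,0,0,2,0,0,0,1,0,0,4,0,0,0,1,0,0,6,0,0,0,1,0,0,7,0,0,0,1,0,0,9,0,0,0]' |grep -e force -e tool
python3 -m inch '[0.3,0,0,0,0,0,0,0.3,0,0,0,0,0,0,0.3,0,0,0,0,0,0,0.3,0,0,-20,0,0,0,0.3,0,0,-55,0,0,0]' |grep tool
python3 -m inch '[1,0,0,0,0,0,0,1,0,0,0,0,0,0,1,0,0,0,0,0,0,1,0,0,0,0,0,0,1,0,0,0,0,0,0]' |grep -e force -e tool -e open
python3 -m inch '[1,0,0,0,0,0,0,1,0,0,7,0,0,0,1,0,0,14,0,0,0,1,0,0,19,0,0,0,1,0,0,23,0,0,0]' |grep -e force -e tool -e open
python3 -m inch '[1,0,0,1,0,0,0,1,0,0,2,0,0,0,1,0,0,4,0,0,0,1,0,0,6,0,0,0,1,0,0,6,0,0,0]' |grep -e force -e tool -e open
python3 -m inch '[1,0,0,-20,0,0,0,1,0,0,-70,0,0,0,1,0,0,-120,0,0,0,1,0,0,-170,0,0,0,1,0,0,-190,0,0,0]' >/dev/null
python3 -m inch '[1,50,0,0,0,0,0,1,100,0,0,0,0,0,1,120,0,0,0,0,0,1,120,0,0,0,0,0,1,120,0,0,0,0,0]' >/dev/null
python3 - <<'E'
from h import *
w=ctrl.snapshot('wrist');t=ctrl.snapshot('top');s=ctrl.snapshot('scene')
for q in (t,s):
  for c in('yellow','red','blue','green'): print([(n,round(d['p'],2),np.round(d['location'],4).tolist()) for n in ('pot_'+c,'carrier_'+c) for d in ctrl.mark_of(q,n)[:1]])
cv2.imwrite('pics/s10.png',cv2.resize(s['frame'][:,:,::-1],(800,600)))
E
```

```text
tool_pos: [0.4616, 0.2527, 0.2884]
force: [-1.7, -1.0, 5.1]
gripper_force: 30.0
tool_pos: [0.461, 0.2522, 0.3411]
tool_pos: [0.4614, 0.2526, 0.3419]
force: [0.8, -0.0, 0.1]
opening: 0.0171
gripper_force: 0.0
tool_pos: [0.4614, 0.2526, 0.3188]
force: [-1.1, -0.0, 0.7]
opening: 0.0004
gripper_force: 0.0
tool_pos: [0.4619, 0.253, 0.315]
force: [-3.1, -2.1, 9.9]
opening: 0.0002
gripper_force: 4.9
[('pot_yellow', 0.44, [0.4661, 0.1247, -0.0004])]
[('pot_red', 0.64, [0.4675, -0.2433, 0.0024]), ('carrier_red', 0.85, [0.4631, -0.2449, 0.0538])]
[('pot_blue', 0.75, [0.4622, -0.1001, -0.0012]), ('carrier_blue', 0.16, [0.6531, -0.08, -0.005])]
[('pot_green', 0.22, [0.468, -0.2453, 0.1369]), ('carrier_green', 0.6, [0.5847, -0.2466, 0.1467])]
[('pot_yellow', 0.65, [0.4654, 0.1272, 0.0012]), ('carrier_yellow', 0.67, [0.4675, 0.1247, 0.0565])]
[('pot_red', 0.68, [0.4618, -0.2476, -0.001]), ('carrier_red', 0.23, [0.5871, -0.1341, 0.1447])]
[('pot_blue', 0.78, [0.4576, -0.1013, -0.0027]), ('carrier_blue', 0.88, [0.4572, -0.1007, 0.0527])]
[('pot_green', 0.81, [0.4623, 0.2525, -0.0046]), ('carrier_green', 0.92, [0.4591, 0.2504, 0.0531])]
```

View pics/s10.png

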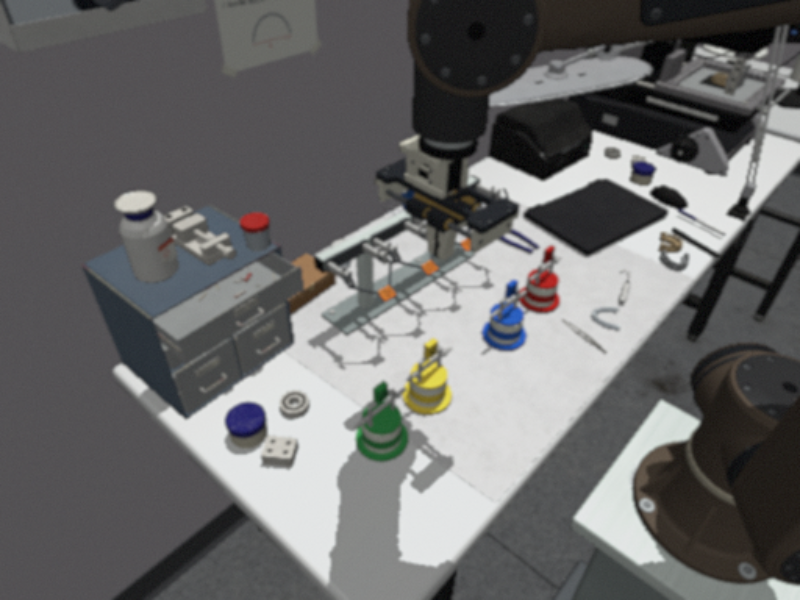

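The picture shows all four carriers in the pots of their own colours: green (382,425), yellow (428,385), blue (506,320), red (541,285). The pots are upright, the bystanders are unmoved and the arm is clear, so I'm handing in.

```bash
python3 -c "
from plant import ctrl
print(ctrl.close_job())"
```

```text
the job is handed in; nothing more can be done
None
```

All four carriers are in the pots of their own colour with lids pressed home and nothing else disturbed; I handed the job in at about 57 s of the 210 s, and no verdict was returned.

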